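# Fit a filter cartridge into a sleeve-type quick coupling

## Robot

A 6-joint arm with a two-finger parallel gripper is mounted at the origin on a cart in front of the work surface, level with it; the furniture and walls round the work are solid. World frame = base frame: x ahead of the robot, y to its left, z up, the work surface at z = 0. Lengths are in m, angles in rad, forces in N, time in s.
With the tool pointing down it reaches from about 0.35 to 0.85 m from the base axis. Payload 8.1 kg.
Tool frame: the origin (TCP) lies midway between the tips of the shut fingers; the grasp point (between the pads) lies robot.grip_depth behind it (robot.grip_depth is the distance from the TCP to the grasp point, in m); z points along the fingers, y is the line along which they close (so a half turn about z gives the same grasp; the last joint's range is limited). The gripper opens to 93 mm and grips with 3 to 60 N. Pads are 15 mm wide; open, the fingers measure 128 mm over their backs; the gripper's body (75 mm by 188 mm) begins 65 mm behind the grasp point.
Start: joints at [1.263, 0.13, 1.488, -0, 1.523, -0.085], TCP at [0.133, 0.585, 0.219] pointing down, gripper open.
Joint ranges: [-2.96, 2.96], [-0.89, 2.26], [0.02, 2.5], [-1.34, 4.48], [0, 2.73], [-2.66, 2.66]. Speed limits (rad/s): [2.39, 2.39, 2.79, 3.14, 3.14, 3.14].

## Interface

Orientations are given as a rotation vector (axis times angle).
In Python, from plant import robot gives the robot as it stands.
- The arm moves only by the tool carry_out, never from a script. Its argument "rows" is a list of rows, each a list of 6 numbers: the shift along the tool's x, y, z in m, then the turn, a rotation vector about the tool's x, y, z in degrees. A call has 1 to 12 rows; each row is the pose to reach, as a shift and turn from the pose commanded when the call began, along the tool's axes at that moment; what a row does not reach only later rows make up. A row lasts 1/8 s, in which the tool goes at most 62.5 mm and 10.7 degrees, less where a joint would pass 70% of its speed; a pose out of reach is approached as far as the arm can. A call with a gripper value outside its range is refused whole. "jaw" is the closure in counts, from 0 (fully open) to 255 (shut), set as the call begins (left out, the last holds). The fingers move at their own pace and stop on an object; "force" is the grip in N (left out, the last holds). Time passes only in rows, so rows that repeat a pose let the fingers close. It gives the time, the measured TCP pose, the force, the opening and the grip force at its end, in the units of the state.
- robot.read_state(): the state, without advancing time (a new reading comes with each control period).
- robot.read_camera(name): name is "scene" or "top"; returns the picture (400x640x3 uint8, red, green, blue); there is no depth.
- robot.camera_model(name): a dict with "fx", "fy", "cx", "cy" (pixels), "R" (3x3) and "t" (3): a world point X has camera coordinates R X + t. Camera axes: x right, y down, z forward; pixel columns grow to the right and rows downward; lengths in m; the calibration is good to about 2 mm. A picture is of the moment at which its call begins. camera_model takes no time and is no camera call.
- robot.close_job(): hands the job in; it is judged then, once.
Trained networks look in the newest picture that a camera, given by its name, has taken for a name from the list of things; names that differ only in an ending like _2 or _b are one class to them, and where a whole thing is asked for, a point or a joint stands for the part that bears it (a point fixed in the world has none). Each returns a list of dicts, best first, with "conf" (0 to 1); they miss things now and then, are a little off and sometimes report something else, mostly with a low value. They report only what shows in the picture. A call takes as long as a camera call. They do not tell look-alikes from the thing itself.
- robot.outline_of(camera, target): "pixels" (400x640 bool, what is visible of it) and "pixel" ([column, row] in pixels, amid what is visible of it).
The state is a dict: "t": time; "q": joint angles; "dq": joint speeds; "joint_torque": joint torques, N m; "tool_pos": TCP position; "orientation": TCP orientation; "force": force on the tool from outside, world axes, zero at the start; "wrist_torque": the same for the moment, N m; "opening": finger opening in m; "gripper_force": force on a finger pad.
Only numpy, scipy, OpenCV 4.12 (cv2) and the standard library are available. Lean on these libraries where they do the work, as an engineer would, in place of code of your own. Each camera call takes 0.05 s, during which the arm holds its last target. There are 200 camera calls.

## Task

Fit the white filter cartridge to the water-filter stand: draw the brass coupling sleeve down until it stays back, then gently push the cartridge's steel plug straight down into the coupling until it is fully home and the sleeve springs forward by itself to lock it, and let go. Do not force the plug, and leave the other things on the worktop where they are.

Things in the scene. Friction and masses are not known exactly. Their poses are not given: they have to be found in the camera images.
- filter_stand: Water-filter stand, fixed: dark round foot (116 mm across, 14 mm high), aluminium column to 50 mm with a brass outlet stub; on top a steel coupling head with a brass sleeve, mouth up, coaxial. Origin: centre of the foot's underside, on the coupling's axis; z up. The head's height is set anew each time and NOT measured: mouth rim 116 to 132 mm above the origin; find it by touch or sight.
- column_top (a point): Point on the coupling's axis, fixed 50 mm above the stand's origin (it does not follow the head). The coupling's bore, going down from the mouth rim: a 5 mm funnel 29 mm wide at the top, then 24.4 mm across. Four pawls 18.5 to 23.5 mm below the rim block the plug while the sleeve is forward; with the sleeve back they are open.
- column_foot (a point): Point on the coupling's axis, fixed 14 mm above the stand's origin (it does not follow the head). Round the head runs the brass sleeve. When forward: its top is 2 mm below the mouth rim, its knurled barrel is 42 mm across and 26 mm high, and at the barrel's foot is a pressing flange 62 mm across and 6 mm thick, its upper face 28 mm below the rim.
- sleeve (a joint): Travel of the brass sleeve in m: 0 = forward (up, locked), 0.012 = fully back (down, at its stop). Pushing it down takes about 7 to 14 N (more when fast); past about 0.009 it snaps over and stays back by itself at 0.012. About 6 N upwards would free it again.
- valve (a joint): Blue valve, 17 mm across, at the bottom of the bore, in m: 0.006 = up (sleeve back; its top is then 35 mm below the rim), 0 = down (sleeve forward). It is geared to the sleeve: a plug pushing it down 1 to 2 mm with about 9 to 16 N (over 30 N is forcing it) trips the sleeve, which springs up to 0 while the pawls close in the plug's groove; the plug then goes on freely to its seat.
- cartridge: White filter cartridge, 0.14 to 0.24 kg, 90 mm high, upright. Origin: centre of the plug's tip (underside), z up along its axis. Steel plug 22 mm across from 0 to 38 mm, chamfered tip, groove (14 mm across) from 12 to 25 mm; blue flange 48 mm across from 38 to 44 mm; white barrel 34 mm across from 44 to 90 mm, to be gripped. Fully home, the flange lies on the mouth rim (plug 38 mm deep).
- holder: Wooden block 70 x 70 x 42 mm, fixed, with a 26 mm through hole in its middle; the cartridge starts with its plug in it, flange on the block's top. Origin: centre of its underside, z up.
- bowl: Bystander: white bowl, 130 mm across, 55 mm high; origin at the centre of its underside.
- mug: Bystander: speckled mug, 100 mm high, about 90 mm across without its handle; origin at its underside.
- jar_dark: Bystander: spice jar with a black cap, 41 mm across, 105 mm high; origin at the centre of its underside.
- ramekin: Bystander: small cream ramekin, 61 mm across, 37 mm high; origin at the centre of its underside.
- timer: Bystander: white kitchen timer with a dark dial, 66 mm across, 48 mm high; origin at the centre of its underside.
Not all that is in view belongs to the job. What is shaped like the cartridge but pink is not meant.

How it is judged:
By the outcome, as a careful person would: the job done as asked, in the order asked, and still so for the second after the job is handed in, with the robot touching nothing.
It also fails if it takes over 64 s, if anything falls off the work surface, if the arm or the gripper's body presses on something with over 40 N, if the wrist force passes 120 N, or if a joint passes its speed limit or range.

## Working session

There is one attempt and no reset: what is moved stays moved. The work goes in short steps, Python scripts to look and compute and a tool call to move; the robot and the scene stay as the last step left them, time stands still between calls to the robot, and variables do not carry over. Pictures are saved under pics/ and viewed, at most 10 in all, crops included, and the job is handed in when it is done.

Besides the shell and the picture viewer there is one more tool, called after "Emit:" as name([rows], argument=value, ...), one row to a line, values as JSON. carry_out: Moves the arm, as the interface text tells. Its arguments: {"type":"object","properties":{"rows":{"type":"array"},"jaw":{"type":"number"},"force":{"type":"number"}},"required":["rows"]}

```bash
ls; mkdir -p pics; python3 - <<'E'
from plant import robot
import cv2,numpy as np
for n in ("scene","top"):
    im=robot.read_camera(n); cv2.imwrite(f"pics/{n}0.png",im[:,:,::-1])
    m=robot.camera_model(n); print(n,m["fx"],m["cx"],m["cy"],np.round(m["R"],3).tolist(),np.round(m["t"],3), "C",-np.array(m["R"]).T@m["t"])
    for k in ("cartridge","filter_stand","sleeve","holder"):
        for d in robot.outline_of(n,k)[:3]: 
            ys,xs=np.where(d["pixels"]);print(n,k,round(d["conf"],2),d["pixel"],xs.min(),xs.max(),ys.min(),ys.max())
s=robot.read_state();print(s["t"],s["tool_pos"],s["orientation"],s["force"],s["opening"],robot.grip_depth)
E
```

```text
pics
scene 461.2840279243161 318.96544023888436 193.7610547385295 [[0.627, -0.779, 0.007], [-0.439, -0.361, -0.823], [0.644, 0.513, -0.568]] [-0.368  0.273  1.145] C [-0.38602645 -0.77511394  0.87785805]
scene cartridge 0.79 [217.1, 175.6] 214 226 165 189
scene cartridge 0.67 [256.1, 167.9] 252 263 159 177
scene cartridge 0.67 [239.8, 189.1] 234 247 177 203
scene filter_stand 0.88 [382.1, 254.4] 362 403 219 275
scene sleeve 0.71 [385.1, 234.9] 375 396 226 241
scene sleeve 0.54 [303.4, 150.3] 282 314 136 170
scene holder 0.65 [258.1, 179.3] 244 272 169 192
top 392.99342738406295 324.32370081910216 201.7034965472975 [[0.005, -1.0, -0.001], [-0.995, -0.005, -0.097], [0.097, 0.002, -0.995]] [-0.037  0.554  1.11 ] C [ 0.44425146 -0.03606229  1.1589094 ]
top cartridge 0.67 [247.4, 247.9] 238 256 243 260
top cartridge 0.59 [210.2, 247.3] 201 219 240 254
top cartridge 0.48 [239.7, 213.3] 229 246 205 221
top filter_stand 0.57 [424.8, 231.8] 405 443 214 253
top sleeve 0.81 [427.7, 231.4] 422 443 222 244
top holder 0.57 [245.1, 218.3] 224 255 199 228
0.5 [0.13255853 0.58514048 0.21858853] [-3.49290654e-01 -3.12210629e+00  1.49074462e-04] [-0.13369304 -0.83593349  0.05643681] 0.09327091834959228 0.0188
```

```bash
python3 - <<'E'
import cv2,numpy as np
a=cv2.imread("pics/scene0.png");b=cv2.imread("pics/top0.png")
A=cv2.resize(a[110:290,180:430],None,fx=3,fy=3,interpolation=cv2.INTER_CUBIC)
cv2.imwrite("pics/s1.png",A)
cv2.imwrite("pics/t1.png",cv2.resize(b[170:320,180:460],None,fx=2.8,fy=2.8,interpolation=cv2.INTER_CUBIC))
E
```

```text
(no output)
```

View pics/s1.png

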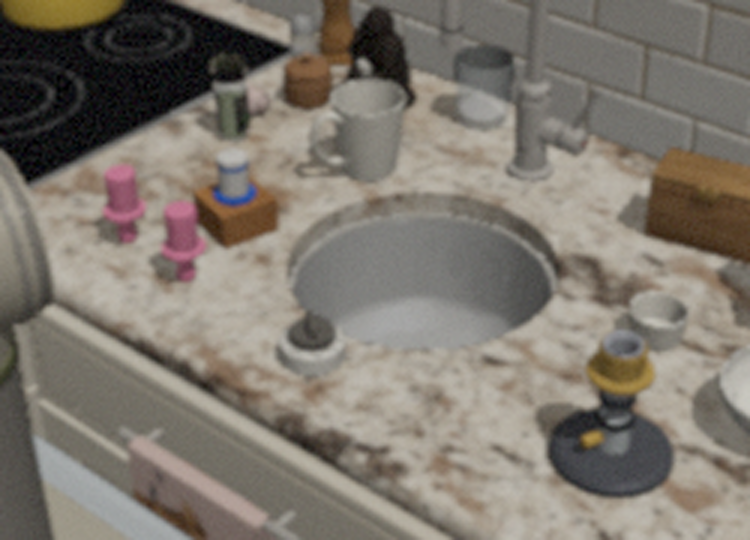

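View pics/t1.png

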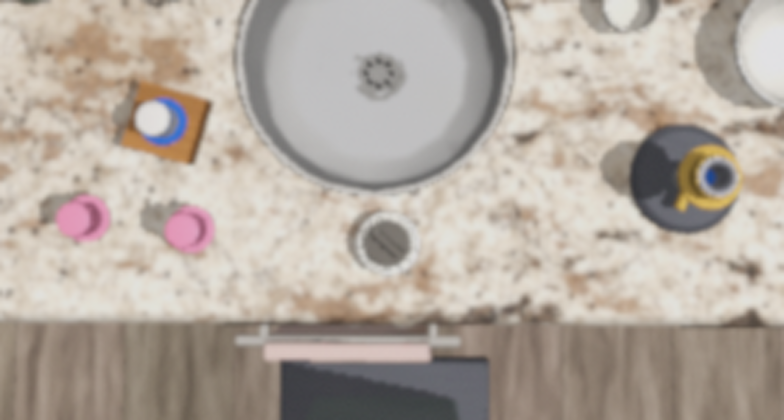

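View pics/top0.png

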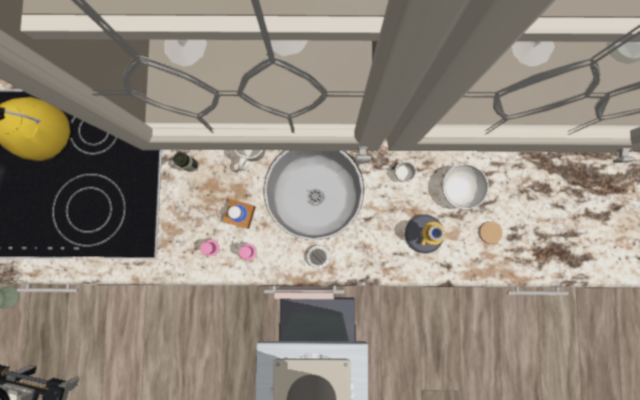

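White cartridge: scene (257,168), top (238,212), sitting in the wooden block with a blue flange. Look-alikes: two pink ones at scene (221,176) and (240,189), top (210,247) and (247,250). The crop confirms the white one. The stand is at scene (384,255), with its mouth at (388,226); in the top view the foot is at (424,234) and the mouth at (436,233).

```bash
cat > h.py <<'E'
import numpy as np,cv2
from scipy.optimize import least_squares
from plant import robot
M={n:{k:np.array(v) for k,v in robot.camera_model(n).items()} for n in("scene","top")}
def proj(n,X):
    m=M[n];c=np.atleast_2d(X)@m["R"].T+m["t"];return np.c_[m["fx"]*c[:,0]/c[:,2]+m["cx"],m["fy"]*c[:,1]/c[:,2]+m["cy"]]
def onz(n,p,z):
    m=M[n];d=m["R"].T@np.array([(p[0]-m["cx"])/m["fx"],(p[1]-m["cy"])/m["fy"],1]);C=-m["R"].T@m["t"];return C+d*(z-C[2])/d[2]
def tri(ps,pt):
    r=least_squares(lambda X:np.r_[(proj("scene",X)-ps)[0],(proj("top",X)-pt)[0]],[.5,0,.1]);return r.x,r.fun
E
python3 - <<'E'
from h import *
b=cv2.imread("pics/top0.png");a=cv2.imread("pics/scene0.png")
def blob(im,lo,hi,box):
    x0,x1,y0,y1=box;h=cv2.cvtColor(im,cv2.COLOR_BGR2HSV)[y0:y1,x0:x1]
    m=cv2.inRange(h,lo,hi);n,l,s,c=cv2.connectedComponentsWithStats(m);i=1+np.argmax(s[1:,4]);return c[i]+[x0,y0],s[i]+[x0,y0,0,0,0],(l==i)
# foot: dark, top
c,s,m=blob(b,(0,0,0),(180,255,95),(395,455,205,260));print("foot",c,s)
ct,_=cv2.findContours(m.astype('u1'),0,1)[:2];print(cv2.minEnclosingCircle(max(ct,key=len)))
for n,im,bx in(("top",b,(224,260,195,232)),("scene",a,(240,276,155,195))):
    c,s,m=blob(im,(100,110,40),(130,255,255),bx);print("blue",n,c,s)
    c,s,m=blob(im,(0,0,140),(180,70,255),(bx[0]+4,bx[0]+20,bx[2]+8,bx[2]+26) if n=="top" else (250,266,157,172));print("white",n,c,s)
for n,im,bx in(("top",b,(415,450,215,250)),("scene",a,(370,400,215,245))):
    c,s,m=blob(im,(15,110,60),(35,255,255),bx);print("brass",n,c,s)
T={"foot z.014":(onz("top",(423.9,233.6),.014)),"mouth z.124":onz("top",(436.1,232.9),.124)}
for k,v in T.items():print(k,v)
print("tri mouth",tri([387.7,225.7],[436.1,232.9]))
E
python3 - <<'E'
import cv2
a=cv2.imread("pics/scene0.png");b=cv2.imread("pics/top0.png")
f=lambda im,x,y,w,h:cv2.resize(im[y:y+h,x:x+w],None,fx=8,fy=8,interpolation=cv2.INTER_CUBIC)
r1=cv2.hconcat([f(a,360,215,48,36),f(b,402,212,48,36)]);r2=cv2.hconcat([f(a,234,155,48,36),f(b,216,195,48,36)])
cv2.imwrite("pics/q.png",cv2.vconcat([r1,r2]))
E
```

```text
foot [413.24517906 232.92286501] [405 216  18  36 363]
((23.5, 28.5), 17.846668243408203)
blue top [241.22222222 214.12962963] [233 206  13  15  54]
white top [234.67058824 212.13529412] [228 204  15  17 170]
blue scene [258.06060606 175.36363636] [252 172  13   6  33]
white scene [258.0962963  160.88148148] [250 157  16  13 135]
brass top [428.85116279 233.9255814 ] [421 222  22  23 215]
brass scene [386.32272727 234.27727273] [376 227  22  15 220]
foot z.014 [ 0.46428816 -0.32372013  0.014     ]
mouth z.124 [ 0.46435872 -0.32812974  0.124     ]
tri mouth (array([ 0.46438326, -0.32751316,  0.12651156]), array([-0.04384849,  0.00793521,  0.03460819, -0.02791245]))
```

View pics/q.png

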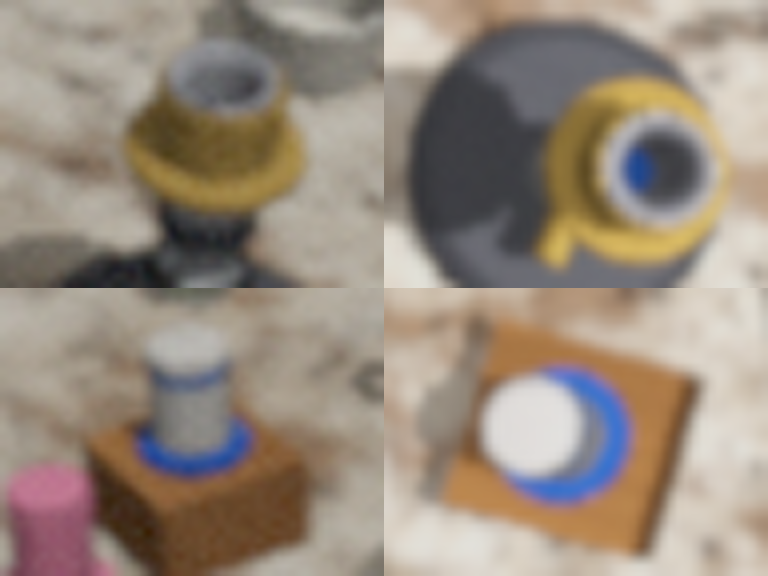

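Crops: rim centre at scene (387.3,224.2) and top (435.9,232.4). Cartridge barrel top at scene (257.1,161.9) and top (233.8,211.9), with its blue flange at top (238.6,212.8).

```bash
python3 - <<'E'
from h import *
print("rim",tri([387.25,224.2],[435.9,232.4]))
for z in(.117,.124,.131):print(z,onz("top",(435.9,232.4),z),onz("scene",(387.25,224.2),z))
print("flange",onz("top",(433.2,232.7),.096)); print("foot",onz("top",(424,233.2),.014))
print("barrel top",tri([257.1,161.9],[233.8,211.9]),onz("top",(233.8,211.9),.094),onz("scene",(257.1,161.9),.094))
print("bl flange",onz("top",(238.6,212.8),.048),onz("scene",(257.8,173.3),.048))
# bystanders
for n,p,z in(("bowl",(464,186),.05),("ramekin",(403,172),.037),("timer",(317,257),.048),("mug",(248,155),.1),("jar",(184,160),.105),("pink1",(208,246),.09),("pink2",(246,252),.09),("orange disc",(490,232),.02)):print(n,onz("top",p,z).round(3))
s=robot.read_state()
from scipy.spatial.transform import Rotation as R
print(R.from_rotvec(s["orientation"]).as_matrix().round(3),s["q"])
E
```

```text
rim (array([ 0.46533812, -0.32566819,  0.13008233]), array([ 0.1208222 , -0.02186322, -0.09507713,  0.07668293]))
0.117 [ 0.46580964 -0.32960646  0.117     ] [ 0.47994935 -0.31760629  0.117     ]
0.124 [ 0.4656648 -0.3276343  0.124    ] [ 0.47198225 -0.32181542  0.124     ]
0.131 [ 0.46551997 -0.32566214  0.131     ] [ 0.46401516 -0.32602455  0.131     ]
flange [ 0.46540036 -0.32822853  0.096     ]
foot [ 0.46544755 -0.32403291  0.014     ]
barrel top (array([0.51951513, 0.21187913, 0.09095591]), array([-0.1913534 , -0.01135617,  0.11475778, -0.10511644])) [0.51901288 0.21147635 0.094     ] [0.51636284 0.20751957 0.094     ]
bl flange [0.51975594 0.20849629 0.048     ] [0.51743724 0.20975785 0.048     ]
bowl [ 0.599 -0.431  0.05 ]
ramekin [ 0.641 -0.261  0.037]
timer [ 0.397 -0.014  0.048]
mug [0.675 0.175 0.1  ]
jar [0.659 0.348 0.105]
pink1 [0.427 0.28  0.09 ]
pink2 [0.411 0.176 0.09 ]
orange disc [ 0.47  -0.513  0.02 ]
[[-0.975  0.221 -0.   ]
 [ 0.221  0.975 -0.   ]
 [-0.    -0.    -1.   ]] [ 1.26257992e+00  1.30410603e-01  1.48827339e+00 -1.03410098e-05
  1.52300337e+00 -8.53892747e-02]
```

Emit:
carry_out([
  [-0.03,-0.03,0,0,0,-1],
  [-0.07,-0.075,0,0,0,-2.5],
  [-0.11,-0.12,0,0,0,-4],
  [-0.15,-0.16,0,0,0,-5.5],
  [-0.19,-0.2,0,0,0,-7],
  [-0.23,-0.245,0,0,0,-8.5],
  [-0.27,-0.285,0,0,0,-10],
  [-0.31,-0.33,0,0,0,-11.5],
  [-0.35,-0.37,0,0,0,-12.77],
  [-0.375,-0.4,0,0,0,-12.77],
  [-0.387,-0.4095,0,0,0,-12.77],
  [-0.387,-0.4095,0,0,0,-12.77],
], jaw=118, force=10)

```text
t: 2.0
tool_pos: [0.4197, 0.1002, 0.2187]
orientation: [-0.002, -3.141, -0.001]
force: [-0.1, 0.4, -0.4]
opening: 0.0496
gripper_force: 0.0
```

Emit:
carry_out([
  [-0.003,-0.03,0,0,0,0],
  [-0.008,-0.08,0,0,0,0],
  [-0.014,-0.135,0,0,0,0],
  [-0.02,-0.19,0,0,0,0],
  [-0.026,-0.245,0,0,0,0],
  [-0.032,-0.3,0,0,0,0],
  [-0.038,-0.355,0,0,0,0],
  [-0.043,-0.4,0,0,0,0],
  [-0.0453,-0.42,0.03,0,0,0],
  [-0.0453,-0.4262,0.06,0,0,0],
  [-0.0453,-0.4262,0.065,0,0,0],
  [-0.0453,-0.4262,0.065,0,0,0],
])

```text
t: 3.5
tool_pos: [0.4655, -0.3245, 0.154]
orientation: [0.003, -3.142, -0.001]
force: [1.2, 1.0, -0.3]
opening: 0.0501
gripper_force: 0.0
```

```bash
python3 - <<'E'
from h import *
s=robot.read_state();print(s["t"],s["tool_pos"],s["force"],s["opening"])
a=robot.read_camera("scene");b=robot.read_camera("top")
f=lambda im,x,y,w,h:cv2.resize(im[y:y+h,x:x+w],None,fx=6,fy=6,interpolation=cv2.INTER_CUBIC)
cv2.imwrite("pics/p.png",cv2.hconcat([f(a,350,190,66,80),f(b,402,195,66,80)]))
print(proj("scene",s["tool_pos"]))
E
```

```text
3.5 [ 0.46549486 -0.32452545  0.15403473] [ 1.15034423  0.98948307 -0.30954743] 0.05011964847906789
[[387.87068883 216.68425004]]
```

View pics/p.png

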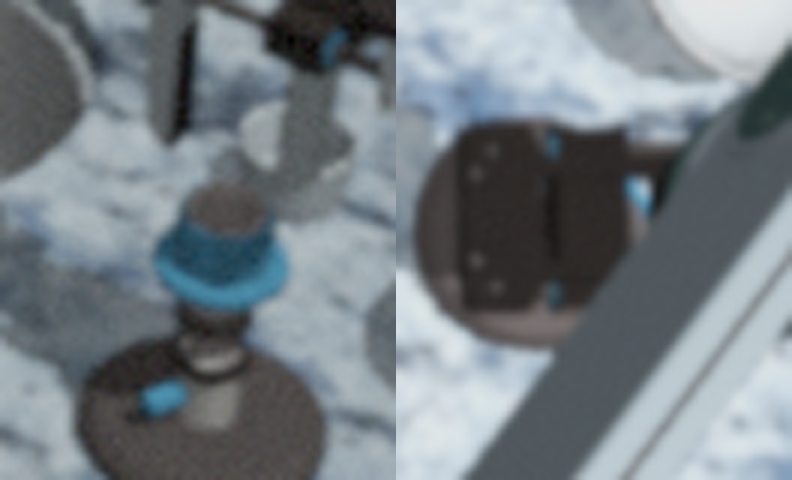

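Fingers straddle the coupling: the rim is at crop (228,210) and the tips sit symmetrically above it. Going down gently.

Emit:
carry_out([
  [0,-0.0012,0.008,0,0,0],
  [0,-0.0012,0.016,0,0,0],
  [0,-0.0012,0.024,0,0,0],
  [0,-0.0012,0.03,0,0,0],
  [0,-0.0012,0.034,0,0,0],
  [0,-0.0012,0.036,0,0,0],
])

```text
t: 4.35
tool_pos: [0.4647, -0.3271, 0.1173]
orientation: [0.0, -3.141, -0.0]
force: [0.1, -0.0, 0.7]
opening: 0.0498
gripper_force: 0.0
```

```bash
python3 - <<'E'
from h import *
s=robot.read_state();print(s["t"],s["tool_pos"],s["force"],s["wrist_torque"],s["gripper_force"])
E
```

```text
4.35 [ 0.46473208 -0.32705694  0.11729472] [ 0.13712073 -0.0222232   0.74250694] [ 0.02994621  0.03789939 -0.05312662] 0.0
```

Emit:
carry_out([
  [0,0,0,0,0,0],
  [0,0,0,0,0,0],
  [0,0,0,0,0,0],
  [0,0,0,0,0,0],
], jaw=150, force=3)

```text
t: 4.85
tool_pos: [0.4649, -0.326, 0.1176]
orientation: [0.001, -3.141, -0.003]
force: [-0.6, 5.1, 1.1]
opening: 0.041
gripper_force: 3.0
```

Emit:
carry_out([
  [0,0.001,0,0,0,0],
  [0,0.001,0,0,0,0],
])

```text
t: 5.1
tool_pos: [0.4648, -0.3259, 0.1176]
orientation: [0.0, -3.142, -0.0]
force: [0.2, 2.5, -1.1]
opening: 0.0417
gripper_force: 3.0
```

```bash
python3 - <<'E'
from h import *
for i in range(5):
    s=robot.read_state();print(s["t"],s["tool_pos"].round(5),s["force"].round(2),s["opening"],s["gripper_force"]);robot.read_camera("scene")
E
```

```text
5.1 [ 0.46483 -0.3259   0.11761] [ 0.16  2.51 -1.06] 0.041727682156233334 2.999960187007673
5.15 [ 0.46485 -0.32591  0.11763] [-0.91  2.79 -0.06] 0.04159047809270229 3.000067130487878
5.2 [ 0.46484 -0.32591  0.11758] [-0.21  2.78 -0.83] 0.04162306472146468 3.000138779170811
5.25 [ 0.46482 -0.32593  0.1176 ] [ 0.03  3.1  -1.05] 0.041407422623185135 3.000125830003526
5.3 [ 0.46482 -0.32592  0.11758] [-0.46  4.03 -0.16] 0.041801528522505904 3.000121894001495
```

Emit:
carry_out([
  [0,0.0002,0,0,0,0],
  [0,0.0002,0,0,0,0],
  [0,0.0002,0.002,0,0,0],
  [0,0.0002,0.005,0,0,0],
  [0,0.0002,0.008,0,0,0],
  [0,0.0002,0.011,0,0,0],
  [0,0.0002,0.013,0,0,0],
  [0,0.0002,0.015,0,0,0],
  [0,0.0002,0.016,0,0,0],
  [0,0.0002,0.016,0,0,0],
], jaw=118)

```text
t: 6.6
tool_pos: [0.4649, -0.3259, 0.1028]
orientation: [-0.0, 3.142, -0.0]
force: [-4.3, 2.8, 9.2]
opening: 0.0496
gripper_force: 4.5
```

Emit:
carry_out([
  [0,0,0.001,0,0,0],
  [0,0,0.002,0,0,0],
  [0,0,0.003,0,0,0],
  [0,0,0.004,0,0,0],
  [0,0,0.005,0,0,0],
  [0,0,0.005,0,0,0],
])

```text
t: 7.35
tool_pos: [0.4649, -0.3259, 0.0975]
orientation: [-0.0, 3.142, -0.0]
force: [-2.9, 2.8, 7.1]
opening: 0.0497
gripper_force: 3.2
```

Emit:
carry_out([
  [0,0,0.001,0,0,0],
  [0,0,0.002,0,0,0],
  [0,0,0.003,0,0,0],
  [0,0,0.004,0,0,0],
  [0,0,0.005,0,0,0],
  [0,0,0.005,0,0,0],
])

```text
t: 8.1
tool_pos: [0.4649, -0.3259, 0.0916]
orientation: [-0.0, 3.142, -0.0]
force: [-1.0, 0.1, 1.5]
opening: 0.05
gripper_force: 0.6
```

Emit:
carry_out([
  [0,0,0.0005,0,0,0],
  [0,0,0.001,0,0,0],
  [0,0,0.0015,0,0,0],
  [0,0,0.0015,0,0,0],
])

```text
t: 8.6
tool_pos: [0.465, -0.326, 0.0915]
orientation: [-0.0, 3.141, -0.0]
force: [-5.3, 4.7, 12.2]
opening: 0.0502
gripper_force: 6.0
```

Emit:
carry_out([
  [0,0,-0.003,0,0,0],
  [0,0,-0.015,0,0,0],
  [0,0,-0.04,0,0,0],
  [0,0,-0.07,0,0,0],
  [0,0.01,-0.09,0,0,0],
  [-0.004,0.05,-0.1,0,0,0],
  [-0.01,0.1,-0.1,0,0,0],
  [-0.015,0.155,-0.1,0,0,0],
  [-0.02,0.21,-0.1,0,0,0],
  [-0.026,0.265,-0.1,0,0,0],
  [-0.032,0.32,-0.1,0,0,0],
  [-0.037,0.37,-0.1,0,0,0],
])

```text
t: 10.1
tool_pos: [0.5014, 0.0466, 0.1905]
orientation: [-0.001, 3.141, 0.0]
force: [1.2, -0.3, -0.1]
opening: 0.05
gripper_force: 0.0
```

```bash
python3 - <<'E'
from h import *
s=robot.read_state();print(s["t"],s["tool_pos"])
a=robot.read_camera("scene")[:,:,::-1]
f=lambda im,x,y,w,h:cv2.resize(im[y:y+h,x:x+w],None,fx=8,fy=8,interpolation=cv2.INTER_CUBIC)
cv2.imwrite("pics/p2.png",f(a,360,215,48,60))
E
```

```text
10.1 [0.50139196 0.04656599 0.19046652]
```

View pics/p2.png

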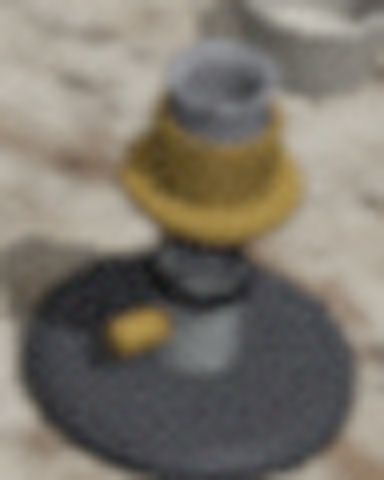

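The sleeve stays back: the steel head is exposed from the rim at crop (221,77) down to the brass at about (221,125). Now to the cartridge.

Emit:
carry_out([
  [-0.006,0.05,0,0,0,0],
  [-0.012,0.1,0,0,0,0],
  [-0.016,0.145,0.01,0,0,0],
  [-0.017,0.163,0.035,0,0,0],
  [-0.017,0.163,0.07,0,0,0],
  [-0.017,0.163,0.1,0,0,0],
  [-0.017,0.163,0.12,0,0,0],
  [-0.017,0.163,0.131,0,0,0],
  [-0.017,0.163,0.1345,0,0,0],
  [-0.017,0.163,0.1345,0,0,0],
], jaw=0)

```text
t: 11.4
tool_pos: [0.5194, 0.2072, 0.0564]
orientation: [0.0, 3.141, 0.001]
force: [0.5, -0.3, -0.4]
opening: 0.0929
gripper_force: 0.0
```

```bash
python3 - <<'E'
from h import *
s=robot.read_state();print(s["t"],s["tool_pos"])
a=robot.read_camera("scene")[:,:,::-1]
f=lambda im,x,y,w,h:cv2.resize(im[y:y+h,x:x+w],None,fx=8,fy=8,interpolation=cv2.INTER_CUBIC)
cv2.imwrite("pics/p3.png",f(a,220,140,72,60))
p=s["tool_pos"]
print([(8*(proj("scene",p+[0,0,h])[0]-[220,140])).round() for h in(0,.04)])
E
```

```text
11.4 [0.51937707 0.20721325 0.05640948]
[array([309., 250.]), array([302., 168.])]
```

View pics/p3.png

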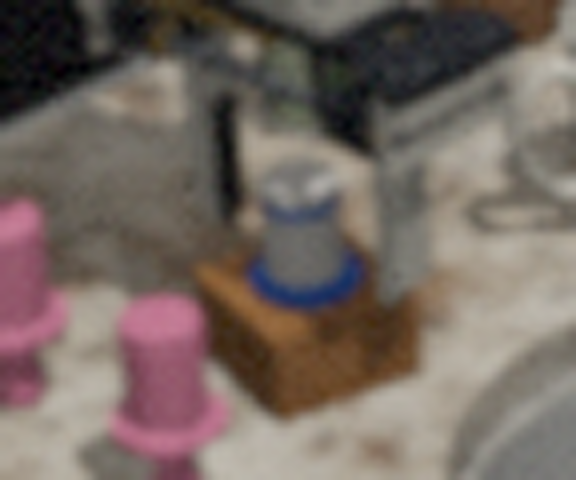

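Cartridge centred between the fingers, barrel top at crop (299,180). Gripping.

Emit:
carry_out([
  [0,0,0,0,0,0],
  [0,0,0,0,0,0],
  [0,0,0,0,0,0],
  [0,0,0,0,0,0],
  [0,0,0,0,0,0],
  [0,0,0,0,0,0],
  [0,0,0,0,0,0],
], jaw=200, force=30)

```text
t: 12.32
tool_pos: [0.5191, 0.2091, 0.0562]
orientation: [-0.0, 3.141, 0.005]
force: [-0.2, 8.6, 0.8]
opening: 0.0336
gripper_force: 29.9
```

Emit:
carry_out([
  [0,0.0015,0,0,0,0],
  [0,0.0015,-0.005,0,0,0],
  [0,0.0015,-0.015,0,0,0],
  [0,0.0015,-0.03,0,0,0],
  [0,0.0015,-0.05,0,0,0],
  [0,0.0015,-0.08,0,0,0],
  [0,0.0015,-0.11,0,0,0],
  [0,-0.01,-0.135,0,0,0],
  [0.004,-0.04,-0.15,0,0,0],
  [0.008,-0.085,-0.155,0,0,0],
  [0.012,-0.135,-0.155,0,0,0],
  [0.017,-0.175,-0.155,0,0,0],
])

```text
t: 13.82
tool_pos: [0.5013, 0.0298, 0.2116]
orientation: [0.001, 3.141, -0.002]
force: [-0.3, -0.2, -2.5]
opening: 0.0338
gripper_force: 29.9
```

Emit:
carry_out([
  [0.004,-0.04,0,0,0,0],
  [0.009,-0.09,0,0,0,0],
  [0.014,-0.14,0,0,0,0],
  [0.019,-0.19,0,0,0,0],
  [0.024,-0.24,0,0,0,0],
  [0.029,-0.29,0,0,0,0],
  [0.033,-0.33,0,0,0,0],
  [0.036,-0.35,0,0,0,0],
  [0.036,-0.356,0,0,0,0],
  [0.036,-0.356,0,0,0,0],
  [0.036,-0.356,0,0,0,0],
])

```text
t: 15.2
tool_pos: [0.4662, -0.3227, 0.2107]
orientation: [0.002, -3.142, -0.001]
force: [-0.8, 0.7, -2.2]
opening: 0.0338
gripper_force: 29.9
```

```bash
python3 - <<'E'
from h import *
for i in range(2):
    s=robot.read_state();print(s["t"],s["tool_pos"],s["force"].round(2))
    a=robot.read_camera("scene")[:,:,::-1]
f=lambda im,x,y,w,h:cv2.resize(im[y:y+h,x:x+w],None,fx=8,fy=8,interpolation=cv2.INTER_CUBIC)
cv2.imwrite("pics/p4.png",f(a,352,180,72,72))
p=s["tool_pos"]
for z in(.04,-.008,-.014,-.052,.1315-p[2]):print(z,(8*(proj("scene",p+[0,0,z])[0]-[352,180])+4).round())
E
```

```text
15.2 [ 0.4661941  -0.32268653  0.21073709] [-0.76  0.68 -2.17]
15.25 [ 0.46621578 -0.32275102  0.21073702] [ 0.71  0.07 -2.47]
0.04 [316.  45.]
-0.008 [302. 172.]
-0.014 [300. 187.]
-0.052 [289. 283.]
-0.0792370192129003 [281. 349.]
```

View pics/p4.png

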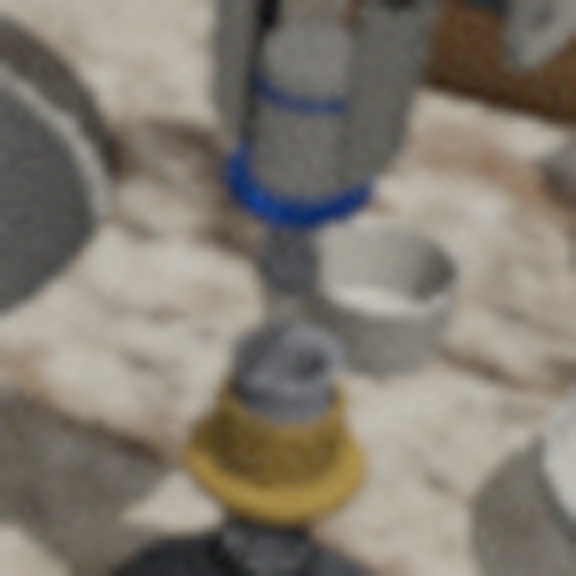

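Cartridge hangs straight, flange at crop (301,183), plug tip about (290,290), above the mouth at (286,357). Small lateral correction, then lowering into the funnel.

Emit:
carry_out([
  [0.0007,-0.0019,0.004,0,0,0],
  [0.0007,-0.0019,0.012,0,0,0],
  [0.0007,-0.0019,0.018,0,0,0],
  [0.0007,-0.0019,0.022,0,0,0],
  [0.0007,-0.0019,0.024,0,0,0],
  [0.0007,-0.0019,0.026,0,0,0],
  [0.0007,-0.0019,0.028,0,0,0],
  [0.0007,-0.0019,0.03,0,0,0],
  [0.0007,-0.0019,0.031,0,0,0],
  [0.0007,-0.0019,0.031,0,0,0],
])

```text
t: 16.55
tool_pos: [0.4651, -0.3258, 0.1796]
orientation: [0.0, -3.141, -0.0]
force: [-0.2, 1.2, -2.8]
opening: 0.0334
gripper_force: 29.9
```

Emit:
carry_out([
  [0,0,0.002,0,0,0],
  [0,0,0.004,0,0,0],
  [0,0,0.006,0,0,0],
  [0,0,0.008,0,0,0],
  [0,0,0.009,0,0,0],
  [0,0,0.009,0,0,0],
])

```text
t: 17.3
tool_pos: [0.4651, -0.3258, 0.1705]
orientation: [0.0, -3.141, -0.0]
force: [-0.2, -1.1, -2.1]
opening: 0.0335
gripper_force: 29.9
```

Emit:
carry_out([
  [0,0,0.002,0,0,0],
  [0,0,0.004,0,0,0],
  [0,0,0.006,0,0,0],
  [0,0,0.008,0,0,0],
  [0,0,0.01,0,0,0],
  [0,0,0.012,0,0,0],
  [0,0,0.014,0,0,0],
  [0,0,0.016,0,0,0],
  [0,0,0.018,0,0,0],
  [0,0,0.018,0,0,0],
])

```text
t: 18.55
tool_pos: [0.465, -0.3257, 0.1524]
orientation: [0.0, -3.141, -0.0]
force: [1.0, -0.2, -2.1]
opening: 0.0335
gripper_force: 29.9
```

Now slowly onto the valve.

Emit:
carry_out([
  [0,0,0.001,0,0,0],
  [0,0,0.002,0,0,0],
  [0,0,0.003,0,0,0],
  [0,0,0.004,0,0,0],
  [0,0,0.0045,0,0,0],
  [0,0,0.0045,0,0,0],
])

```text
t: 19.3
tool_pos: [0.4652, -0.3258, 0.1483]
orientation: [-0.0, 3.142, -0.0]
force: [-0.2, -0.2, -1.2]
opening: 0.0333
gripper_force: 29.9
```

Emit:
carry_out([
  [0,0,0.0004,0,0,0],
  [0,0,0.0008,0,0,0],
  [0,0,0.0012,0,0,0],
  [0,0,0.0016,0,0,0],
  [0,0,0.0016,0,0,0],
])

```text
t: 19.92
tool_pos: [0.4655, -0.326, 0.1478]
orientation: [-0.0, 3.141, -0.001]
force: [-2.6, 2.2, 8.5]
opening: 0.0338
gripper_force: 30.0
```

Emit:
carry_out([
  [0,0,0.0003,0,0,0],
  [0,0,0.0006,0,0,0],
  [0,0,0.0009,0,0,0],
  [0,0,0.0012,0,0,0],
  [0,0,0.0012,0,0,0],
])

```text
t: 20.55
tool_pos: [0.4659, -0.326, 0.1475]
orientation: [-0.0, 3.14, -0.002]
force: [-3.2, 4.5, 13.3]
opening: 0.0339
gripper_force: 30.0
```

Emit:
carry_out([
  [0,0,0.0002,0,0,0],
  [0,0,0.0004,0,0,0],
  [0,0,0.0006,0,0,0],
  [0,0,0.0006,0,0,0],
])

```text
t: 21.05
tool_pos: [0.4654, -0.3259, 0.1453]
orientation: [-0.0, 3.141, -0.001]
force: [-1.6, 3.1, 6.7]
opening: 0.0335
gripper_force: 29.9
```

Emit:
carry_out([
  [0,0,0.0003,0,0,0],
  [0,0,0.0006,0,0,0],
  [0,0,0.0006,0,0,0],
])

```text
t: 21.42
tool_pos: [0.4654, -0.326, 0.1453]
orientation: [-0.0, 3.141, -0.001]
force: [-3.6, 3.6, 8.3]
opening: 0.0339
gripper_force: 29.9
```

```bash
python3 - <<'E'
from h import *
for i in range(2):
    s=robot.read_state();print(s["t"],s["tool_pos"],s["force"].round(2))
    a=robot.read_camera("scene")[:,:,::-1]
f=lambda im,x,y,w,h:cv2.resize(im[y:y+h,x:x+w],None,fx=8,fy=8,interpolation=cv2.INTER_CUBIC)
cv2.imwrite("pics/p5.png",f(a,352,180,72,72))
E
```

```text
21.425 [ 0.46544198 -0.32598516  0.14526865] [-3.65  3.63  8.27]
21.475 [ 0.4654309  -0.32596457  0.14527636] [-3.6   3.75  8.96]
```

View pics/p5.png

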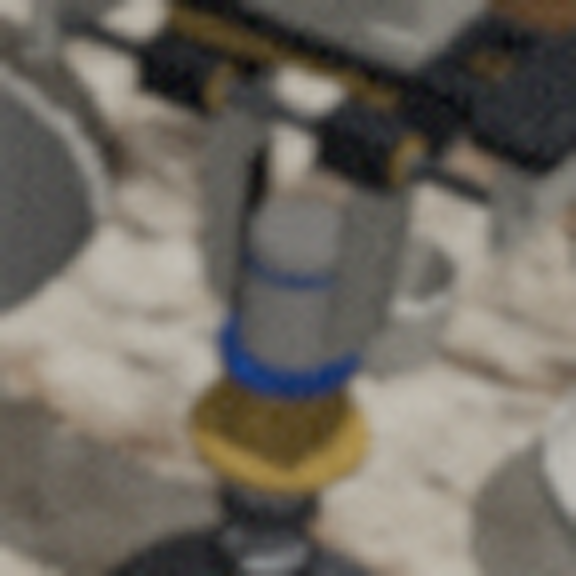

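The sleeve is forward: its flange edge is at crop row 490, against 520 when back. The blue flange sits on the rim at (290,365). Releasing.

Emit:
carry_out([
  [0,0,-0.0008,0,0,0],
  [0,0,-0.0008,0,0,0],
  [0,0,-0.0008,0,0,0],
  [0,0,-0.0008,0,0,0],
  [0,0,-0.0008,0,0,0],
  [0,0,-0.0008,0,0,0],
], jaw=60)

```text
t: 22.28
tool_pos: [0.4651, -0.3258, 0.1449]
orientation: [0.0, -3.142, -0.0]
force: [-0.4, 0.6, 0.4]
opening: 0.0709
gripper_force: 0.0
```

Emit:
carry_out([
  [0,0,-0.005,0,0,0],
  [0,0,-0.02,0,0,0],
  [0,0,-0.045,0,0,0],
  [0,0,-0.075,0,0,0],
  [0,0,-0.1,0,0,0],
  [0.0,0.03,-0.12,0,0,0],
  [0.0,0.08,-0.12,0,0,0],
  [0,0.13,-0.12,0,0,0],
  [0,0.15,-0.12,0,0,0],
  [0,0.15,-0.12,0,0,0],
])

```text
t: 23.52
tool_pos: [0.4655, -0.1752, 0.2661]
orientation: [-0.003, 3.14, -0.002]
force: [0.3, -0.2, -0.3]
opening: 0.0713
gripper_force: 0.0
```

```bash
python3 - <<'E'
from h import *
s=robot.read_state();print(s["t"],s["tool_pos"],s["force"].round(2),s["opening"])
a=robot.read_camera("scene")[:,:,::-1];b=robot.read_camera("top")[:,:,::-1]
f=lambda im,x,y,w,h:cv2.resize(im[y:y+h,x:x+w],None,fx=6,fy=6,interpolation=cv2.INTER_CUBIC)
cv2.imwrite("pics/p6.png",cv2.hconcat([f(a,352,185,66,90),f(b,402,190,66,90)]))
E
```

```text
23.525 [ 0.46554003 -0.17518383  0.2660514 ] [ 0.32 -0.22 -0.34] 0.07133891049976367
```

View pics/p6.png

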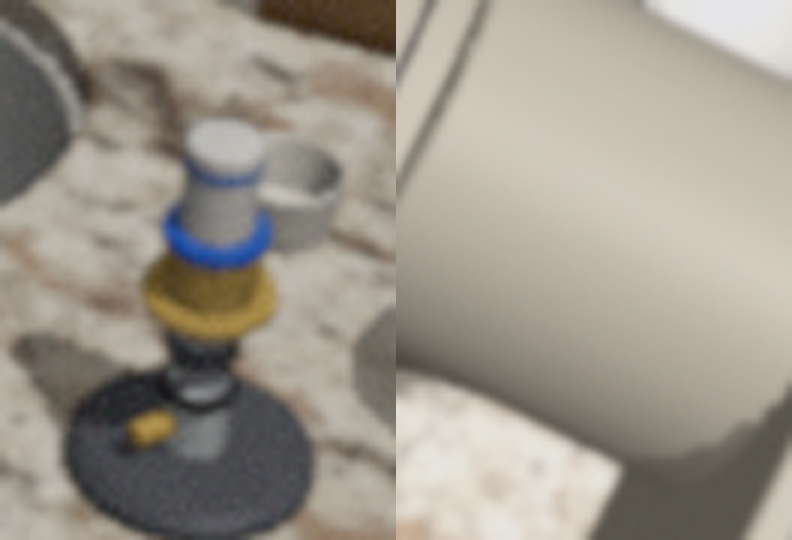

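The cartridge stands upright with its flange on the rim (crop (218,235)), the sleeve is forward, and the gripper is clear.

```bash
python3 -c "
from plant import robot
print(robot.close_job())"
```

```text
the job is handed in; nothing more can be done
None
```

The white cartridge is fully home in the coupling with the sleeve sprung forward; I let go and handed the job in at about 23.5 s, with no reading above about 15 N and no other object touched as far as I could see.

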